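# Set a strip of wood on the saw board for cutting

## Robot

A 6-joint arm with a two-finger parallel gripper is mounted at the origin on a cart in front of the work surface, level with it; the furniture and walls round the work are solid. World frame = base frame: x ahead of the robot, y to its left, z up, the work surface at z = 0. Lengths are in m, angles in degrees, forces in N, time in s.
With the tool pointing down it reaches from about 0.3 to 0.75 m from the base axis. Payload 8.5 kg.
Tool frame: the origin (TCP) lies at the very end of the fingers, on their centre line; the grasp point (between the pads) lies 19 mm behind it; x points along the fingers, y is the direction in which the jaws open and shut, and the axes are right-handed (so a half turn about x gives the same grasp; the last joint's range is limited). The gripper opens to 85 mm and grips with 20 to 120 N. Pads are 22 mm wide; open, the fingers measure 114 mm over their backs; the gripper's body (76 mm by 85 mm) begins 54 mm behind the grasp point. The pads swing forward as they close: fully open they stand 13 mm farther back than shut.
Start: joints at [-84.414, 21.807, 74.336, -0, 83.858, -12.336], TCP at [0.169, -0.523, 0.231] pointing down, gripper open.
Joint ranges: [-178.18, 178.18], [-50.72, 133.34], [12.68, 142.11], [-81.47, 261.47], [9.98, 163.14], [-165.26, 165.26]. Speed limits (degrees/s): [136.94, 136.94, 180, 180, 180, 180].

## Interface

Orientations are given as a 3x3 rotation matrix whose columns are the frame's x, y, z axes.
In Python, from rig import env, eyes, close_job gives the robot as it stands.
- The arm moves only by the shell command python3 -m pendant 'ROWS' [OPENING] [FORCE]. ROWS is a JSON object of lists of equal length, an entry for each row: "travel": the shift along the world's x, y, z in mm, a list of three; "delta_rot": the turn, a rotation vector about the world's x, y, z in rad, a list of three. In form: {"travel": [[x, y, z], ...], "delta_rot": [[wx, wy, wz], ...]}. A call has 1 to 20 rows; each row shifts and turns the commanded pose from where the row before left it; what a row does not reach is not made up. A row lasts 1/12 s, in which the tool goes at most 41.7 mm and 7.16 degrees, less where a joint would pass 70% of its speed; a pose out of reach is approached as far as the arm can. A call with a gripper value outside its range is refused whole. OPENING is the finger opening in mm, from 0 to 85.4, set as the call begins (- or left out, the last holds). The fingers move at their own pace and stop on an object; FORCE is the grip in N (left out, the last holds). Time passes only in rows, so rows that do not move let the fingers close. It gives the time, the measured TCP pose, the force and the opening at its end, in the units of the state.
- env.observe(): the state, without advancing time (a new reading comes with each control period).
- eyes.get_image(name): name is "scene" or "side" or "wrist"; returns the picture (384x512x3 uint8, red, green, blue); there is no depth.
- eyes.camera_model(name): a dict with "vfov" (degrees; the focal length in pixels is half the picture's height over the tangent of half this angle, whatever the lens; pixels are square), "cx", "cy" (the principal point, pixels), "pose" (4x4, takes a point from camera to world coordinates). Camera axes: x right, y up, looking along -z (the intrinsics and any distortion apply to the point x, -y, -z); pixel columns grow to the right and rows downward; lengths in m; the calibration is good to about 2 mm. A picture is of the moment at which its call begins: read the wrist's pose just before it. camera_model takes no time and is no camera call; for the wrist camera it gives the pose at the moment of the call.
- close_job(): hands the job in, once; it reports no verdict.
The state is a dict: "time_s": time; "q": joint angles; "qvel": joint speeds; "joint_efforts": joint torques, N m; "position": TCP position; "tool_rot": TCP orientation; "ft_force": force on the tool from outside, world axes, zero at the start; "wrist_torque": the same for the moment, N m; "grip_width": finger opening in m.
Only numpy, scipy, OpenCV 4.12 (cv2) and the standard library are available. Lean on these libraries where they do the work, as an engineer would, in place of code of your own. Each camera call takes 0.05 s, during which the arm holds its last target. There are 200 camera calls.

## Task

Get the wooden strip on the saw board ready for sawing: push it so that it lies flat along the board's raised dark fence and sticks out past the board's right-hand edge just so far that the red pencil line lies exactly over that edge. Only push it with the fingertips, keeping it down on the board all the time, and leave the other things on the bench where they are.

Things in the scene. Friction and masses are not known exactly. Their poses are not given: they have to be found in the camera images.
- saw_board: fixed blue-grey painted wooden saw board lying on the bench, 160 mm (its x) by 300 mm (its y), 20 mm thick. Origin: centre of its underside; x points away from the robot (turned up to about 15 degrees), y to the left, z up. Along its far side stands a dark wooden fence, 28 mm high above the board's top and 28 mm thick, whose face towards the robot is the plane x = +52 mm; the fence runs from y = -130 to y = +95 mm
- saw_edge (a point): point in the middle of the saw board's right-hand edge (its -y edge, where the saw will run), on the top: x = 0, y = -150, z = +20 mm in the board's frame; same axes as the board
- fence_face (a point): point at the foot of the fence's face, at mid-length of the fence: x = +52, y = -17.5, z = +20 mm in the board's frame; same axes as the board. The strip's far long side must lie against this face
- strip: loose planed strip of pale wood, 32 mm wide (its x), 340 mm long (its y), 12 mm thick, about 0.12 kg, lying flat on the saw board, roughly lengthwise, nearer the robot than the fence and up to about 8 degrees askew; at first its right end lies on the board and its left end juts out past the board's left edge. It slides easily and stops when the push stops. Origin: centre of its underside; y points to its left end
- cut_line (a point): the red pencil line round the strip, 4 mm wide, square across it, 60 mm from its right (-y) end: the line's centre on the underside, x = 0, y = -110, z = 0 mm in the strip's frame; same axes as the strip
- strip_back (a point): middle of the strip's far long side, on the underside: x = +16, y = 0, z = 0 mm in the strip's frame; same axes as the strip
- chisel_1: wood chisel with a pale wooden handle, 27 x 265 x 30 mm, loose on the bench to the right; leave alone. Origin: centre of its underside; long axis y
- chisel_2: wood chisel with a dark wooden handle, 30 x 280 x 30 mm, loose on the bench to the right; leave alone. Origin: centre of its underside; long axis y
- glue_brush: flat glue brush, 48 x 209 x 16 mm, loose between the saw board and the bench front edge; leave alone. Origin: centre of its underside; long axis y
- oil_stone: grey oil stone in its wooden box, 62 x 210 x 34 mm, loose at the left; leave alone. Origin: centre of its underside; long axis y
- brass_tin: small open brass tin, 58 mm wide, 39 mm high, loose at the back right; leave alone. Origin: centre of its underside
- spanner: bright steel open-ended spanner, 49 x 233 x 8 mm, loose at the left; leave alone. Origin: centre of its underside; long axis y

How it is judged:
By the outcome, as a careful person would: the job done as asked, in the order asked, and still so for the second after the job is handed in, with the robot touching nothing.
It also fails if it takes over 45 s, if anything falls off the work surface, if the arm or the gripper's body presses on something with over 40 N, if the wrist force passes 120 N, or if a joint passes its speed limit or range.

## Working session

There is one attempt and no reset: what is moved stays moved. The work goes in short steps, Python scripts to look and compute and a shell command to move; the robot and the scene stay as the last step left them, time stands still between calls to the robot, and variables do not carry over. Pictures are saved under pics/ and viewed, about 8 in all and at most 12, crops included, and the job is handed in when it is done.

```bash
mkdir -p pics; ls; cat > h.py <<'E'
import numpy as np, cv2
from rig import env, eyes
def snap(n,f):
    m=eyes.camera_model(n); im=eyes.get_image(n); cv2.imwrite('pics/'+f,im[:,:,::-1]); np.save('pics/'+f+'.npy',m); return m,im
def ray(m,u,v):
    f=192/np.tan(np.radians(m['vfov'])/2); P=np.array(m['pose'])
    d=np.array([(u-m['cx'])/f,-(v-m['cy'])/f,-1]); return P[:3,3],P[:3,:3]@d
def pt(m,u,v,z):
    o,d=ray(m,u,v); return o+d*(z-o[2])/d[2]
def proj(m,p):
    f=192/np.tan(np.radians(m['vfov'])/2); P=np.array(m['pose']); c=P[:3,:3].T@(np.array(p)-P[:3,3])
    return m['cx']+f*c[0]/-c[2], m['cy']-f*c[1]/-c[2]
E
python3 - <<'E'
from h import *
ims=[]
for n in ['scene','side','wrist']:
    m,im=snap(n,n+'0.png'); print(n,{k:(np.round(v,3).tolist() if k=='pose' else v) for k,v in m.items()})
    ims.append(im)
a=cv2.resize(np.hstack(ims[:2]),(800,300)); 
cv2.imwrite('pics/sc_x.png',cv2.resize(ims[0],(800,600),interpolation=cv2.INTER_CUBIC)[:,:,::-1])
cv2.imwrite('pics/sd_x.png',cv2.resize(ims[1],(800,600),interpolation=cv2.INTER_CUBIC)[:,:,::-1])
E
```

```text
pics
scene {'vfov': 45.3292113172584, 'cx': 259.83250325315504, 'cy': 189.1286275528997, 'pose': [[0.857, 0.313, -0.41, -0.218], [-0.516, 0.513, -0.687, -1.232], [-0.005, 0.8, 0.6, 1.101], [0.0, 0.0, 0.0, 1.0]]}
side {'vfov': 53.56345090102965, 'cx': 252.751725153862, 'cy': 193.04395349645046, 'pose': [[-0.887, -0.389, 0.25, 0.868], [0.463, -0.73, 0.504, 0.641], [-0.013, 0.562, 0.827, 1.148], [0.0, 0.0, 0.0, 1.0]]}
wrist {'vfov': 66.34217284491407, 'cx': 252.1507541237077, 'cy': 190.75791374399842, 'pose': [[0.308, 0.908, 0.284, 0.243], [-0.951, 0.294, 0.092, -0.499], [-0.0, -0.299, 0.954, 0.374], [0.0, 0.0, 0.0, 1.0]]}
```

View pics/sc_x.png

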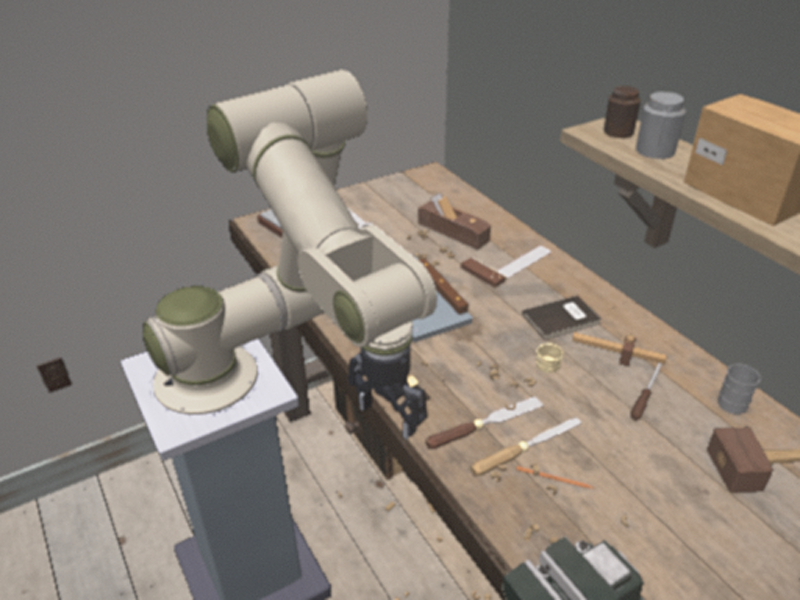

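View pics/sd_x.png

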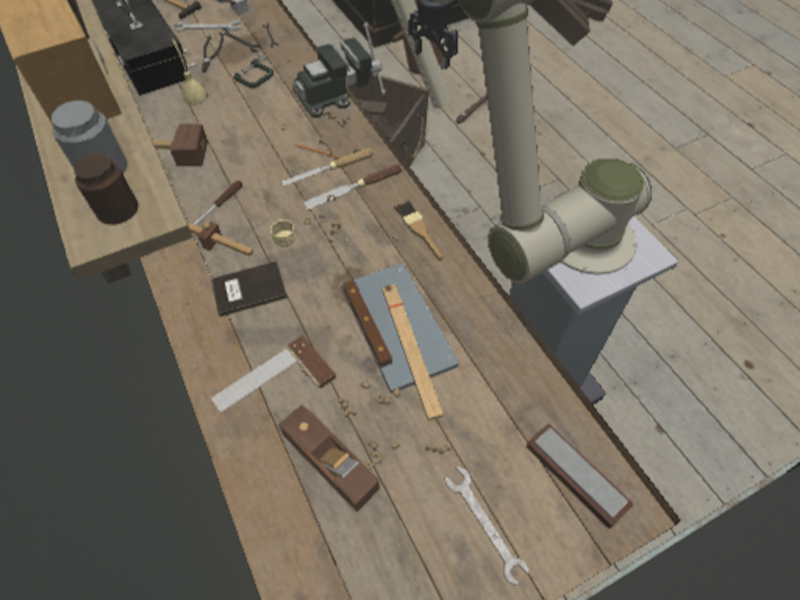

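The scene view has the board hidden behind the arm. The side view shows it clearly: the board is at about (400,325), the fence at (367,320), and the strip runs from (390,290) to (433,415) in the 800-px picture. I'll enlarge that area.

```bash
python3 - <<'E'
import cv2
im=cv2.imread('pics/side0.png')[160:275,205:305]
cv2.imwrite('pics/c1.png',cv2.resize(im,None,fx=5.2,fy=5.2,interpolation=cv2.INTER_CUBIC))
E
```

```text
(no output)
```

View pics/c1.png

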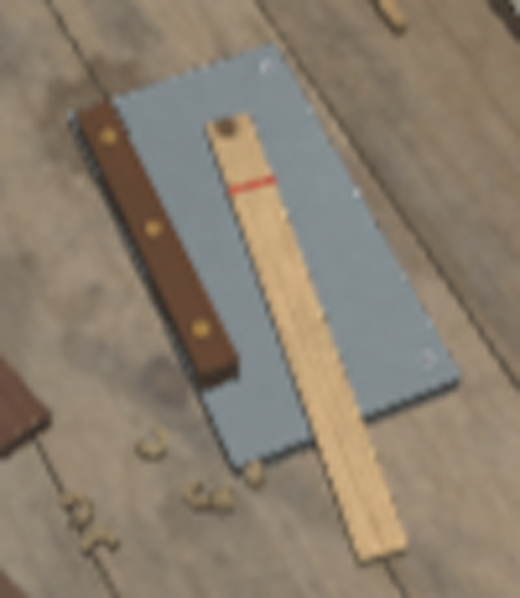

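The crop shows these corners:
- **Board:** (272,43), (70,114), (458,378), (235,463).
- **Strip top:** (207,124), (251,115), (406,545), (361,557).
- **Red line:** (229,190) to (275,181).

Next I'll fit the poses.

```bash
cat >> h.py <<'E'
from scipy.optimize import least_squares
def fit(m,pix,loc,z,x0=(0.5,0,0)):
    pix=np.array(pix,float); loc=np.array(loc)/1000
    def w(p): c,s=np.cos(p[2]),np.sin(p[2]); return np.c_[p[0]+c*loc[:,0]-s*loc[:,1],p[1]+s*loc[:,0]+c*loc[:,1],np.full(len(loc),0)+z]
    r=least_squares(lambda p:(np.array([proj(m,q) for q in w(p)])-pix).ravel(),x0)
    return r.x, r.fun.reshape(-1,2)
def rel(b,p):  # world xy -> board frame mm
    c,s=np.cos(b[2]),np.sin(b[2]); d=np.array(p[:2])-b[:2]; return 1000*np.array([c*d[0]+s*d[1],-s*d[0]+c*d[1]])
def wor(b,l):
    c,s=np.cos(b[2]),np.sin(b[2]); return b[:2]+np.array([c*l[0]-s*l[1],s*l[0]+c*l[1]])/1000
E
python3 - <<'E'
from h import *
m=np.load('pics/side0.png.npy',allow_pickle=True).item()
cv=lambda L:[((u+.5)/5.2+205-.5,(v+.5)/5.2+160-.5) for u,v in L]
b,rb=fit(m,cv([(272,43),(70,114),(458,378),(235,463)]),[(-80,-150),(80,-150),(-80,150),(80,150)],.02)
s,rs=fit(m,cv([(207,124),(251,115),(406,545),(361,557),(229,190),(275,181)]),[(16,-170),(-16,-170),(-16,170),(16,170),(16,-110),(-16,-110)],.032)
np.save('b.npy',b);np.save('s.npy',s)
print(b,np.degrees(b[2]),rb.round(1).tolist());print(s,np.degrees(s[2]),rs.round(1).tolist())
print('strip in board',rel(b,s),'skew',np.degrees(s[2]-b[2]))
tw=[wor(b,l) for l in [(36,-40),(20,-40),(36,130),(52,95),(52,-130)]];print('target centre',tw)
print('strip left end',wor(s,(0,170)),'near side right',wor(s,(-16,-120)),'near left',wor(s,(-16,120)))
from rig import env;o=env.observe();print(o)
E
```

```text
[ 0.54812336  0.0021544  -0.0748978 ] -4.291327795402926 [[0.5, -0.5], [-0.6, -0.3], [0.6, -0.3], [-0.5, 0.8]]
[ 0.55426905  0.07790403 -0.19377647] -11.102573854331634 [[-0.2, -0.4], [-0.2, -0.8], [0.6, 0.3], [-0.4, 0.7], [0.2, 0.1], [-0.0, -0.3]]
strip in board [ 0.46028419 75.99712491] skew -6.81124605892871
target centre [array([ 0.58102932, -0.04042726]), array([ 0.56507417, -0.03923001]), array([0.59375004, 0.12909614]), array([0.60708621, 0.09299702]), array([ 0.59024996, -0.13137218])]
strip left end [0.58700528 0.24472231] near side right [ 0.51546058 -0.036769  ] near left [0.56167643 0.19873916]
{'time_s': 0.15, 'q': array([-8.44142992e+01,  2.18321972e+01,  7.43722402e+01, -1.85956479e-04,
        8.38568146e+01, -1.23360864e+01]), 'qvel': array([-0.05344958, -0.04203372, -0.24578614,  0.00765456,  0.05480037,
        0.02759021]), 'joint_efforts': array([ 7.85531938e-04, -4.48625886e+01, -2.31344175e+01, -2.97438273e-04,
        3.81158927e-03, -4.74768785e-05]), 'position': array([ 0.16921767, -0.52309302,  0.23086785]), 'tool_rot': array([[-1.07266832e-04,  3.07718724e-01, -9.51477365e-01],
       [ 1.06365742e-03, -9.51476797e-01, -3.07718660e-01],
       [-9.99999429e-01, -1.04505397e-03, -2.25245402e-04]]), 'ft_force': array([ 0.19627706,  0.13846664, -0.29265692]), 'wrist_torque': array([-0.02207082,  0.0089845 ,  0.01421422]), 'grip_width': 0.08533725579652303}
```

```bash
python3 -m pendant '{"travel":[[16,29,0],[16,29,0],[16,29,0],[16,29,0],[16,29,0],[16,29,0],[16,29,0],[16,29,0],[16,29,0],[16,29,0],[16,29,0],[16,29,0],[16,29,0],[16,29,0],[16,29,0],[16,29,0],[16,29,0],[16,29,0],[16,29,0],[22,29,0]],"delta_rot":[[0,0,0],[0,0,0],[0,0,0],[0,0,0],[0,0,-0.097],[0,0,-0.097],[0,0,-0.097],[0,0,-0.097],[0,0,0],[0,0,0],[0,0,0],[0,0,0],[0,0,0],[0,0,0],[0,0,0],[0,0,0],[0,0,0],[0,0,0],[0,0,0],[0,0,0]]}' 0 20
python3 -m pendant '{"travel":[[0,0,0],[0,0,0]],"delta_rot":[[0,0,0],[0,0,0]]}'
python3 - <<'E'
from h import *
m,im=snap('wrist','w1.png'); cv2.imwrite('pics/w1x.png',cv2.resize(im,(800,600),interpolation=cv2.INTER_CUBIC)[:,:,::-1])
b=np.load('b.npy');s=np.load('s.npy')
print([np.round(np.array(proj(m,[*wor(b,l),.02]))*1.5625,0) for l in [(-80,-150),(80,-150),(-80,150),(80,150)]])
m=np.load('pics/side0.png.npy',allow_pickle=True).item()
print('spanner',pt(m,455/1.5625,470/1.5625,0),'stone',[pt(m,u/1.5625,v/1.5625,.034) for u,v in[(528,440),(550,425)]])
E
```

```text
time_s: 1.82
position: [0.4951, 0.0585, 0.2313]
tool_rot: [[-0.001, -0.075, -0.997], [-0.0, -0.997, 0.075], [-1.0, 0.0, 0.001]]
ft_force: [0.4, -1.0, 0.6]
grip_width: 0.0002
time_s: 1.98
position: [0.4955, 0.0579, 0.2307]
tool_rot: [[-0.001, -0.072, -0.997], [0.0, -0.997, 0.072], [-1.0, 0.0, 0.001]]
ft_force: [0.6, -0.3, 0.5]
grip_width: 0.0004
[array([647., 287.]), array([685.,  66.]), array([272., 286.]), array([254.,  65.])]
spanner [0.60093697 0.35025139 0.        ] stone [array([0.45257049, 0.37416827, 0.034     ]), array([0.3963974 , 0.36878186, 0.034     ])]
```

View pics/w1x.png

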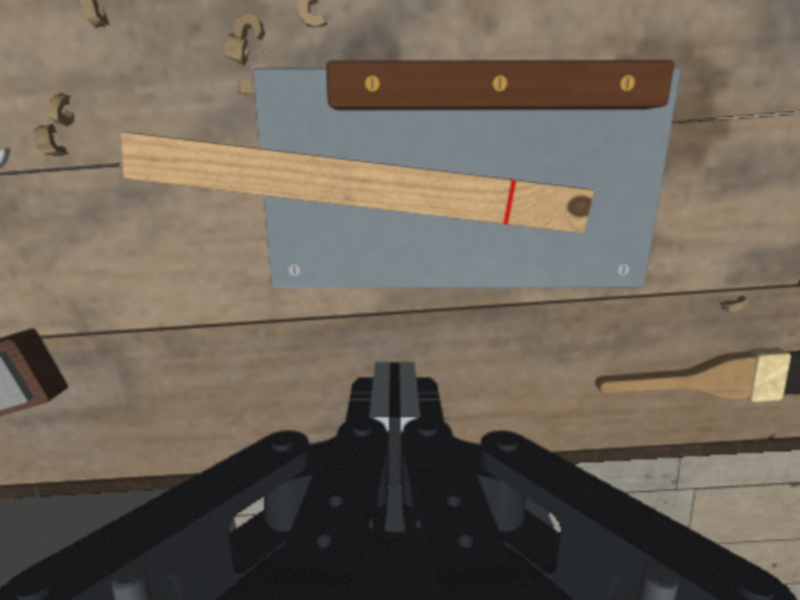

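The wrist view agrees with the side fit. Board corners are (272,287), (645,287), (680,68), (254,68). Strip corners are (122,132), (122,178), (593,191), (585,233), and the red line runs (514,181) to (507,223). I'll refit from this view.

```bash
python3 - <<'E'
from h import *
m=np.load('pics/w1.png.npy',allow_pickle=True).item()
cv=lambda L:[((u+.5)/1.5625-.5,(v+.5)/1.5625-.5) for u,v in L]
b,rb=fit(m,cv([(645.5,287),(680,68),(272,287),(254,68)]),[(-80,-150),(80,-150),(-80,150),(80,150)],.02)
s,rs=fit(m,cv([(593,190),(585,234),(122,178),(122,132),(514,181),(507,223)]),[(16,-170),(-16,-170),(-16,170),(16,170),(16,-110),(-16,-110)],.032)
np.save('b.npy',b);np.save('s.npy',s)
print(b,np.degrees(b[2]),rb.round(1).tolist());print(s,np.degrees(s[2]),rs.round(1).tolist())
print('strip in board',rel(b,s),'skew',np.degrees(s[2]-b[2]))
print('push pt',wor(s,(-16,-30)),'board x axis',np.cos(b[2]),np.sin(b[2]))
print('fence face pts',wor(b,(52,95)),wor(b,(52,-130)), 'near side final at y=0', wor(b,(20,0)))
print(rel(b,env.observe()['position'][:2]))
E
```

```text
[ 0.54700217  0.00366652 -0.07134608] -4.087829544209352 [[-0.1, 0.5], [1.7, -0.4], [-0.6, 0.8], [-1.1, -0.2]]
[ 0.55405035  0.07921916 -0.1903881 ] -10.908434715178569 [[1.5, 0.1], [-0.2, -0.1], [0.6, 0.3], [-1.1, -0.3], [0.0, -0.5], [-0.9, 0.8]]
strip in board [ 1.64443498 75.86286564] skew -6.820605170969217
push pt [0.53266226 0.05278907] board x axis 0.9974559475242782 -0.07128557181116225
fence face pts [0.60564201 0.09471798] [ 0.58960276 -0.12970961] near side final at y=0 [0.56695129 0.0022408 ]
[-55.66705176  49.48624223]
```

```bash
python3 -m pendant '{"travel":[[0,0,-38],[0,0,-38],[0,0,-38],[0,0,-34],[0,0,-25],[0,0,-15],[0,0,-10],[0,0,-5],[0,0,0],[0,0,0]],"delta_rot":[[0,0,0],[0,0,0],[0,0,0],[0,0,0],[0,0,0],[0,0,0],[0,0,0],[0,0,0],[0,0,0],[0,0,0]]}'
python3 -m pendant '{"travel":[[6,-0.4,0],[6,-0.4,0],[6,-0.4,0],[6,-0.4,0],[4,-0.3,0],[4,-0.3,0],[4,-0.3,0],[4,-0.3,0],[4,-0.3,0],[4,-0.3,0],[4,-0.3,0],[4,-0.3,0]],"delta_rot":[[0,0,0],[0,0,0],[0,0,0],[0,0,0],[0,0,0],[0,0,0],[0,0,0],[0,0,0],[0,0,0],[0,0,0],[0,0,0],[0,0,0]]}'
python3 - <<'E'
from h import *
m,im=snap('side','s2.png'); cv2.imwrite('pics/s2x.png',cv2.resize(im[130:280,190:340],None,fx=4,fy=4,interpolation=cv2.INTER_CUBIC)[:,:,::-1])
b=np.load('b.npy');print(rel(b,env.observe()['position'][:2]))
E
```

```text
time_s: 2.87
position: [0.4953, 0.0561, 0.0289]
tool_rot: [[0.001, -0.076, -0.997], [-0.0, -0.997, 0.076], [-1.0, 0.0, -0.001]]
ft_force: [1.0, 0.1, -0.5]
grip_width: 0.0001
time_s: 3.87
position: [0.5516, 0.0527, 0.0283]
tool_rot: [[-0.0, -0.075, -0.997], [0.0, -0.997, 0.075], [-1.0, -0.0, 0.0]]
ft_force: [-1.2, -0.6, 1.0]
grip_width: 0.0002
[ 1.87332022 49.13174007]
```

View pics/s2x.png

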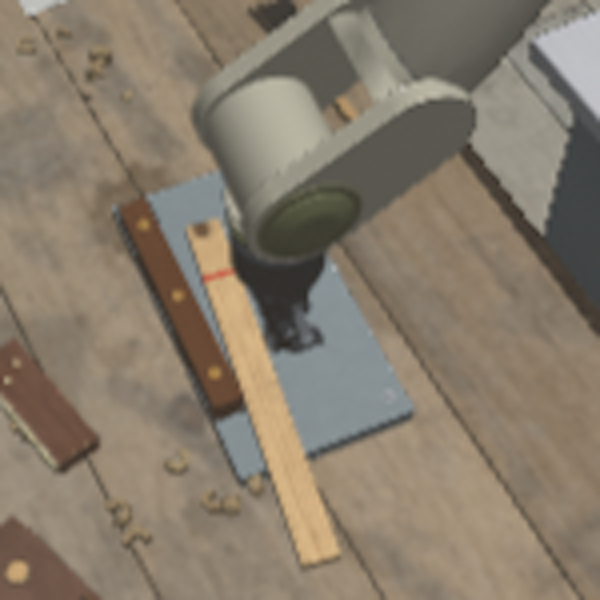

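The strip has moved toward the fence, with its left part nearly touching at the fence's left end (crop (240,385)) and some skew left. I'll back off, shift to the right, and push there to close it up.

```bash
python3 -m pendant '{"travel":[[-10,0.7,0],[-10,0.7,0],[-2,-30,-4],[-2,-30,0],[0,0,0],[5,-0.4,0],[5,-0.4,0],[5,-0.4,0],[4,-0.3,0],[3,-0.2,0],[3,-0.2,0],[3,-0.2,0],[1.5,-0.1,0],[0,0,0]],"delta_rot":[[0,0,0],[0,0,0],[0,0,0],[0,0,0],[0,0,0],[0,0,0],[0,0,0],[0,0,0],[0,0,0],[0,0,0],[0,0,0],[0,0,0],[0,0,0],[0,0,0]]}'
python3 - <<'E'
from h import *
m,im=snap('side','s3.png')
b=np.load('b.npy');print(rel(b,env.observe()['position'][:2]),env.observe()['ft_force'])
E
```

```text
time_s: 5.08
position: [0.5546, -0.0075, 0.024]
tool_rot: [[-0.006, -0.074, -0.997], [0.001, -0.997, 0.074], [-1.0, -0.0, 0.006]]
ft_force: [-9.4, 0.5, 5.5]
grip_width: -0.0
[  8.35002389 -10.58197101] [-8.97535442 -0.20310969  4.74347075]
```

```bash
python3 -m pendant '{"travel":[[-8,0.6,0],[-12,0.9,15],[-10,10,35],[-10,20,40],[-10,20,40],[-5,20,40],[0,10,30],[0,0,0],[0,0,0]],"delta_rot":[[0,0,0],[0,0,0],[0,0,0],[0,0,0],[0,0,0],[0,0,0],[0,0,0],[0,0,0],[0,0,0]]}'
python3 - <<'E'
from h import *
m,im=snap('wrist','w4.png'); cv2.imwrite('pics/w4x.png',cv2.resize(im,(800,600),interpolation=cv2.INTER_CUBIC)[:300,:,::-1])
E
```

```text
time_s: 5.88
position: [0.5042, 0.0688, 0.2154]
tool_rot: [[0.004, -0.074, -0.997], [-0.0, -0.997, 0.074], [-1.0, 0.0, -0.004]]
ft_force: [0.8, -0.6, -0.8]
grip_width: -0.0002
```

View pics/w4x.png

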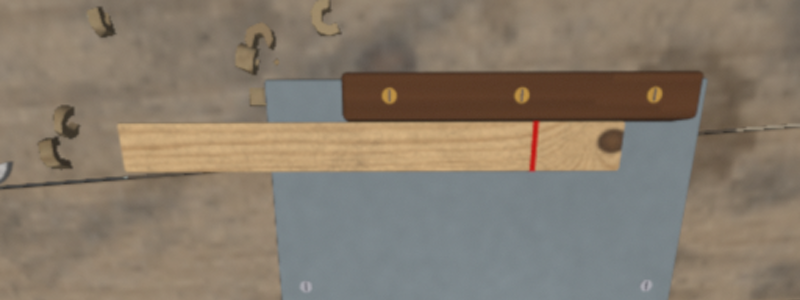

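The strip now lies flush along the fence. Strip corners are (118,124), (125,172), (625,121.5), (621,171), and the line runs (537,121) to (532.5,171).

```bash
python3 - <<'E'
from h import *
m=np.load('pics/w4.png.npy',allow_pickle=True).item()
b=np.load('b.npy')
cv=lambda L:[((u+.5)/1.5625-.5,(v+.5)/1.5625-.5) for u,v in L]
s,rs=fit(m,cv([(625,121.5),(621,171),(125,172),(118,124),(537,121),(532.5,171)]),[(16,-170),(-16,-170),(-16,170),(16,170),(16,-110),(-16,-110)],.032)
np.save('s.npy',s);print('strip',rel(b,s),np.degrees(s[2]-b[2]),rs.round(1).tolist())
print('right edge',[rel(b,pt(m,*cv([p])[0],.02)) for p in [(704,80),(672,290),(265,80),(282,299)]])
print('fence top corners',[rel(b,pt(m,*cv([p])[0],.048)) for p in [(343,113),(700,113),(342,72),(704,72)]])
print('left end',wor(b,(34,rel(b,s)[1]+170)),wor(b,(34,rel(b,s)[1]+200)),env.observe()['position'])
E
```

```text
strip [35.68295578 77.46116876] 0.08093818806287476 [[1.4, -0.3], [-0.4, -0.0], [-0.1, 0.7], [-1.1, -0.5], [-0.0, 0.3], [0.2, 0.2]]
right edge [array([  78.48355049, -146.18258918]), array([ -68.68182315, -150.51904327]), array([ 79.2164687 , 149.34059472]), array([-75.06378314, 149.43314407])]
fence top corners [array([56.04651275, 94.71617098]), array([  55.47789914, -130.10408326]), array([79.4862491, 94.4974674]), array([  78.93698879, -128.01505798])]
left end [0.59855609 0.24807442] [0.60069465 0.2779981 ] [0.50367109 0.06841305 0.21384238]
```

```bash
python3 -m pendant '{"travel":[[14,30,0],[14,30,0],[14,30,0],[14,30,0],[14,30,0],[14,30,0],[13,30,0],[0,0,-36],[0,0,-38],[0,0,-38],[0,0,-34],[0,0,-25],[0,0,-12],[0,0,-6],[0,0,0],[0,0,0]],"delta_rot":[[0,0,0],[0,0,0],[0,0,0],[0,0,0],[0,0,0],[0,0,0],[0,0,0],[0,0,0],[0,0,0],[0,0,0],[0,0,0],[0,0,0],[0,0,0],[0,0,0],[0,0,0],[0,0,0]]}'
python3 - <<'E'
from h import *
o=env.observe();b=np.load('b.npy');print(rel(b,o['position'][:2]),o['position'],o['ft_force'])
E
```

```text
time_s: 7.27
position: [0.6016, 0.2782, 0.026]
tool_rot: [[0.001, -0.075, -0.997], [0.0, -0.997, 0.075], [-1.0, -0.001, -0.001]]
ft_force: [0.4, -0.1, 0.6]
grip_width: 0.0003
[ 34.8825229  277.76026897] [0.60159625 0.27823353 0.02602548] [ 0.43437394 -0.10715079  0.56491639]
```

```bash
python3 -m pendant '{"travel":[[-0.5,-6,0],[-0.4,-6,0],[-0.4,-6,0],[-0.4,-6,0],[-0.5,-6,0],[-0.4,-6,0],[-0.4,-6,0],[-0.4,-6,0],[-0.5,-6,0],[-0.4,-6,0],[-0.4,-6,0],[-0.4,-6,0],[-0.5,-6,0],[-0.4,-6,0],[-0.4,-6,0],[-0.4,-6,0],[-0.5,-6,0],[-0.4,-6,0],[-0.4,-6,0],[-0.4,-6,0]],"delta_rot":[[0,0,0],[0,0,0],[0,0,0],[0,0,0],[0,0,0],[0,0,0],[0,0,0],[0,0,0],[0,0,0],[0,0,0],[0,0,0],[0,0,0],[0,0,0],[0,0,0],[0,0,0],[0,0,0],[0,0,0],[0,0,0],[0,0,0],[0,0,0]]}'
python3 -m pendant '{"travel":[[-0.2,-3,0],[-0.2,-3,0],[-0.2,-3,0],[-0.2,-3,0],[-0.2,-2,0],[0,0,0]],"delta_rot":[[0,0,0],[0,0,0],[0,0,0],[0,0,0],[0,0,0],[0,0,0]]}'
python3 - <<'E'
from h import *
o=env.observe();b=np.load('b.npy');print(rel(b,o['position'][:2]),o['position'],o['ft_force'])
m,im=snap('wrist','w5.png'); cv2.imwrite('pics/w5x.png',cv2.resize(im,(800,600),interpolation=cv2.INTER_CUBIC)[:,:,::-1])
E
```

```text
time_s: 8.93
position: [0.5927, 0.158, 0.0255]
tool_rot: [[0.001, -0.075, -0.997], [0.0, -0.997, 0.075], [-1.0, -0.001, -0.001]]
ft_force: [0.5, 3.0, 6.4]
grip_width: 0.0001
time_s: 9.43
position: [0.5917, 0.1437, 0.0255]
tool_rot: [[0.001, -0.075, -0.997], [0.0, -0.997, 0.075], [-1.0, -0.0, -0.001]]
ft_force: [0.2, 1.4, 5.3]
grip_width: 0.0001
[ 34.55424531 142.90755571] [0.59165576 0.14374729 0.02552566] [0.17440196 1.44197005 5.33016667]
```

View pics/w5x.png

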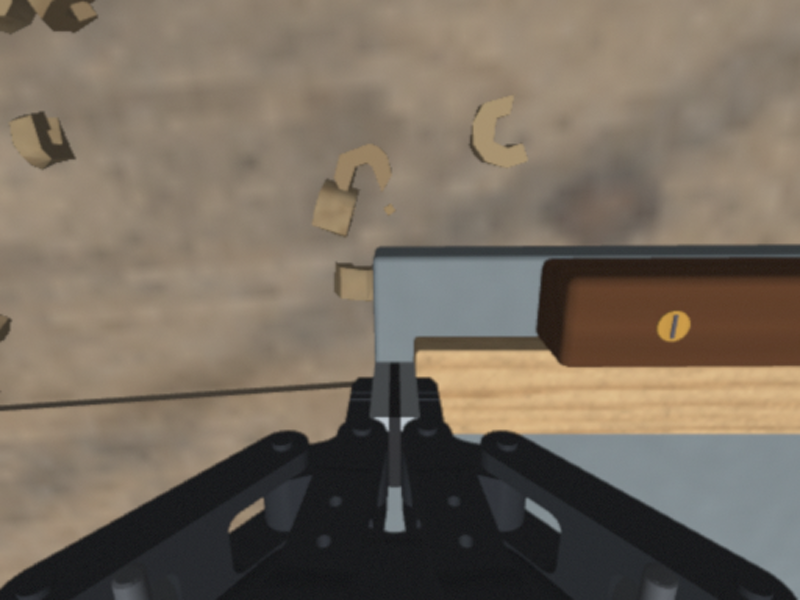

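The strip end (crop (415,350)–(440,430)) sits against the fingertip, and it is flush with the fence. I'll retract and look from directly above the sawing edge.

```bash
python3 -m pendant '{"travel":[[0.6,8,0],[0,2,20],[0,0,40],[0,0,40],[0,0,40],[-11,-37,0],[-11,-37,0],[-11,-37,0],[-11,-37,0],[-11,-37,0],[-11,-37,0],[-11,-37,0],[-9,-37,0],[0,0,0],[0,0,0]],"delta_rot":[[0,0,0],[0,0,0],[0,0,0],[0,0,0],[0,0,0],[0,0,0],[0,0,0],[0,0,0],[0,0,0],[0,0,0],[0,0,0],[0,0,0],[0,0,0],[0,0,0],[0,0,0]]}'
python3 - <<'E'
from h import *
o=env.observe();b=np.load('b.npy');print(rel(b,o['position'][:2]),o['position'],o['ft_force'])
m,im=snap('wrist','w6.png'); print(np.round(m['pose'],3),proj(m,[*wor(b,(36,-150)),.02]))
cv2.imwrite('pics/w6x.png',cv2.resize(im[0:260,130:390],None,fx=2.3,fy=2.3,interpolation=cv2.INTER_CUBIC)[:,:,::-1])
E
```

```text
time_s: 10.73
position: [0.505, -0.1436, 0.1646]
tool_rot: [[-0.001, -0.079, -0.997], [0.0, -0.997, 0.079], [-1.0, -0.0, 0.001]]
ft_force: [0.1, 0.4, 0.8]
grip_width: 0.0003
[ -31.37548983 -149.89993013] [ 0.5050208  -0.14361544  0.16457467] [0.09633787 0.37742712 0.75589778]
[[-0.079  0.951  0.299  0.583]
 [-0.997 -0.075 -0.023 -0.149]
 [ 0.001 -0.3    0.954  0.307]
 [ 0.     0.     0.     1.   ]] (np.float64(252.59802772442546), np.float64(109.8809306051603))
```

View pics/w6x.png

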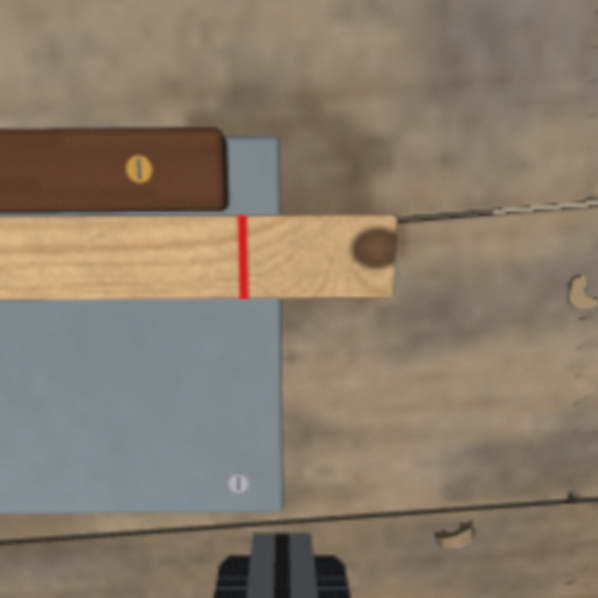

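The red line is at crop u≈243 (v 215–298). The board edge is at u≈281.5 near v=300 and 279.5 near v=205. A thin blue sliver at v 210–215 suggests a gap of 1–2 mm at the fence. I'll measure all of these.

```bash
cat >> h.py <<'E'
def meas(f):
    m=np.load('pics/'+f+'.npy',allow_pickle=True).item(); im=cv2.imread('pics/'+f).astype(float); b=np.load('b.npy')
    B,G,R=im[:,:,0],im[:,:,1],im[:,:,2]
    w=np.clip(R-1.0*G-60,0,None); w[:, :]*=(G<110)
    u0,v0=proj(m,[*wor(b,(36,-150)),.02]); u0,v0=int(u0),int(v0)
    out={}
    L=[];
    for v in range(v0-14,v0+15):
        r=w[v,u0-50:u0+50]
        if r.sum()>80: L.append(rel(b,pt(m,u0-50+(r*np.arange(100)).sum()/r.sum(),v,.032)))
    out['line']=np.array(L).round(2)
    E=[]
    d=B-R
    for v in list(range(v0-43,v0-25))+list(range(v0+25,v0+90)):
        r=cv2.GaussianBlur(d[v:v+1,u0-20:u0+20],(5,1),0)[0]; g=-np.diff(r); k=int(np.argmax(g))
        if g[k]<5 or k<1 or k>37: continue
        a=g[k-1:k+2]; sub=.5*(a[0]-a[2])/(a[0]-2*a[1]+a[2]); E.append(rel(b,pt(m,u0-20+k+.5+sub,v,.02)))
    out['edge']=np.array(E).round(2); return out
E
python3 - <<'E'
from h import *
o=meas('w6.png')
print('line',len(o['line']),np.median(o['line'],0),o['line'][::6].tolist());e=o['edge'];print('edge',len(e),np.median(e,0),e[::8].tolist())
m=np.load('pics/w6.png.npy',allow_pickle=True).item();b=np.load('b.npy')
q=lambda u,v,z:rel(b,pt(m,(u+.5)/2.3-.5+130,(v+.5)/2.3-.5,z)).round(1)
for n,u,v,z in [('strip far R',395,215,.032),('strip near R',393,297,.032),('far L',5,217,.032),('near L',5,298,.032),('fence top edge L',5,210,.048),('fence top edge R',220,208,.048),('b corner far',278,138,.02),('b corner near',282,511,.02)]: print(n,q(u,v,z))
E
```

```text
line 29 [  37.32 -134.31] [[49.34, -134.13], [44.23, -134.3], [39.06, -134.41], [33.83, -134.32], [28.53, -134.29]]
edge 83 [  -8.96 -148.93] [[74.29, -148.88], [67.55, -148.91], [60.7, -148.95], [7.76, -148.87], [-0.04, -148.93], [-7.96, -148.88], [-16.02, -148.91], [-24.21, -148.93], [-32.55, -149.03], [-41.02, -149.06], [-49.64, -149.0]]
strip far R [  50.4 -193.5]
strip near R [  19.2 -194.1]
far L [ 50.8 -42.7]
near L [ 20.  -38.7]
fence top edge L [ 53.  -49.2]
fence top edge R [  53.1 -127.3]
b corner far [  79.5 -148.5]
b corner near [ -78.6 -148.9]
```

```bash
python3 - <<'E'
from h import *
m=np.load('pics/w5.png.npy',allow_pickle=True).item();b=np.load('b.npy')
q=lambda u,v,z:rel(b,pt(m,(u+.5)/1.5625-.5,(v+.5)/1.5625-.5,z)).round(1)
for n,u,v,z in [('end',415,352,.032),('end foot',415,340,.02),('end near',440,433,.032),('R near',795,433,.032),('R far',795,366,.032),('board L corner',376,250,.02),('board L',377,355,.02),('finger l',373,363,.0255),('finger r',417,363,.0255),('fence',560,364,.048),('fence',795,364,.048)]: print(n,q(u,v,z))
E
```

```text
end [ 51.3 137.1]
end foot [ 50.5 136.5]
end near [ 21.1 128.2]
R near [20.5  6.5]
R far [45.8 13. ]
board L corner [ 82.3 149.6]
board L [ 44.9 149.9]
finger l [ 44.4 151. ]
finger r [ 44.3 136. ]
fence [54.5 96.1]
fence [54.2 28.5]
```

At w5 the strip's end was at y=137 against the fingertip; now it is at about 145.7. So the retraction dragged it back, and the upward 5 N shows some part of the finger resting on the strip's top when the tip is at z≈25 mm. The first push at z≈28.5 mm had no such force, so I'll redo it at that height.

```bash
python3 -m pendant '{"travel":[[10,34,0],[10,34,0],[10,34,0],[10,34,0],[10,34,0],[10,34,0],[10,34,0],[10,34,0],[8,37,0],[0,0,-38],[0,0,-38],[0,0,-30],[0,0,-18],[0,0,-8],[0,0,-4],[0,0,0],[0,0,0]],"delta_rot":[[0,0,0],[0,0,0],[0,0,0],[0,0,0],[0,0,0],[0,0,0],[0,0,0],[0,0,0],[0,0,0],[0,0,0],[0,0,0],[0,0,0],[0,0,0],[0,0,0],[0,0,0],[0,0,0],[0,0,0]]}'
python3 -m pendant '{"travel":[[-0.4,-5,0],[-0.4,-5,0],[-0.2,-3,0],[-0.2,-3,0],[-0.2,-3,0],[0,0,0]],"delta_rot":[[0,0,0],[0,0,0],[0,0,0],[0,0,0],[0,0,0],[0,0,0]]}'
python3 - <<'E'
from h import *
o=env.observe();b=np.load('b.npy');print(rel(b,o['position'][:2]),o['position'],o['ft_force'])
E
```

```text
time_s: 12.2
position: [0.5945, 0.1677, 0.0303]
tool_rot: [[0.002, -0.075, -0.997], [0.0, -0.997, 0.075], [-1.0, -0.0, -0.002]]
ft_force: [-0.2, 0.7, 0.3]
grip_width: -0.0001
time_s: 12.7
position: [0.5927, 0.1476, 0.0293]
tool_rot: [[0.0, -0.076, -0.997], [-0.0, -0.997, 0.076], [-1.0, 0.0, -0.0]]
ft_force: [0.5, 0.8, 1.1]
grip_width: -0.0
[ 35.33253041 146.83096626] [0.59271175 0.14760524 0.02927698] [0.49768712 0.82193112 1.05782219]
```

```bash
python3 -m pendant '{"travel":[[-0.2,-2.5,-0.8],[-0.2,-2.5,0],[-0.2,-2.3,0],[0,0,0],[0,0,0]],"delta_rot":[[0,0,0],[0,0,0],[0,0,0],[0,0,0],[0,0,0]]}'
python3 - <<'E'
from h import *
o=env.observe();b=np.load('b.npy');print(rel(b,o['position'][:2]),o['position'],o['ft_force'])
m,im=snap('side','s7.png');snap('wrist','w7.png')
E
python3 -m pendant '{"travel":[[0.2,3,0],[0.4,5,0],[0,2,15],[0,0,15],[0,0,0]],"delta_rot":[[0,0,0],[0,0,0],[0,0,0],[0,0,0],[0,0,0]]}'
python3 - <<'E'
from h import *
snap('side','s8.png');snap('wrist','w8.png')
a=[cv2.resize(cv2.imread('pics/'+f)[s],(400,300),interpolation=cv2.INTER_CUBIC) for f,s in [('w7.png',np.s_[:]),('w8.png',np.s_[:]),('s7.png',np.s_[150:240,190:310]),('s8.png',np.s_[150:240,190:310])]]
cv2.imwrite('pics/c8.png',np.vstack([np.hstack(a[:2]),np.hstack(a[2:])]))
E
```

```text
time_s: 13.12
position: [0.592, 0.1408, 0.0282]
tool_rot: [[-0.0, -0.075, -0.997], [-0.0, -0.997, 0.075], [-1.0, 0.0, 0.0]]
ft_force: [0.0, 0.0, 0.4]
grip_width: 0.0002
[ 35.07990408 140.02792624] [0.5919748  0.14083751 0.02824138] [0.03611324 0.02951451 0.36557182]
time_s: 13.63
position: [0.5939, 0.1518, 0.0608]
tool_rot: [[0.005, -0.074, -0.997], [0.0, -0.997, 0.074], [-1.0, -0.001, -0.005]]
ft_force: [0.1, 0.3, -0.1]
grip_width: -0.0001
```

View pics/c8.png

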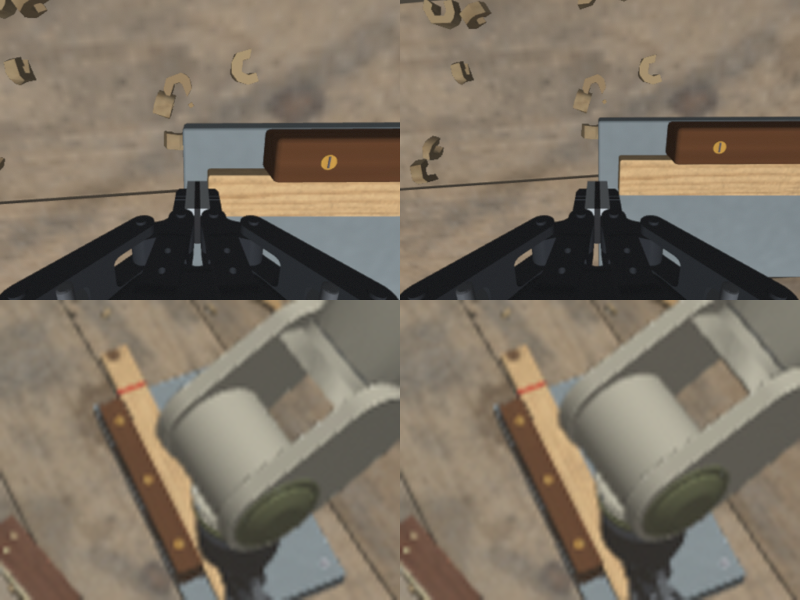

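The line is at the same pixel in the side views before and after retracting, so nothing was dragged this time. Next I'll push against the fence near the strip's middle at the same tip height.

```bash
python3 -m pendant '{"travel":[[-12,-29,0],[-12,-29,0],[-12,-30,0],[-11,-30,0],[-11,-29,0],[-11,-29,0],[0,0,-20],[0,0,-9],[0,0,-3],[0,0,0],[5,-0.4,0],[5,-0.4,0],[5,-0.4,0],[5,-0.4,0],[2,-0.1,0],[2,-0.1,0],[0,0,0]],"delta_rot":[[0,0,0],[0,0,0],[0,0,0],[0,0,0],[0,0,0],[0,0,0],[0,0,0],[0,0,0],[0,0,0],[0,0,0],[0,0,0],[0,0,0],[0,0,0],[0,0,0],[0,0,0],[0,0,0],[0,0,0]]}'
python3 - <<'E'
from h import *
o=env.observe();b=np.load('b.npy');print(rel(b,o['position'][:2]),o['position'],o['ft_force'])
E
```

```text
time_s: 15.15
position: [0.548, -0.0268, 0.0263]
tool_rot: [[0.0, -0.075, -0.997], [-0.0, -0.997, 0.075], [-1.0, 0.0, -0.0]]
ft_force: [0.8, 0.0, -0.5]
grip_width: 0.0001
[  3.15871993 -30.32698732] [ 0.54799098 -0.02680849  0.02634272] [ 0.78140354  0.0388016  -0.47175891]
```

```bash
python3 -m pendant '{"travel":[[0,0,2],[1.5,-0.1,0],[1.5,-0.1,0],[1.2,-0.1,0],[1,-0.1,0],[1,-0.1,0],[0,0,0]],"delta_rot":[[0,0,0],[0,0,0],[0,0,0],[0,0,0],[0,0,0],[0,0,0],[0,0,0]]}'
python3 - <<'E'
from h import *
o=env.observe();b=np.load('b.npy');print(rel(b,o['position'][:2]),o['position'],o['ft_force'])
E
```

```text
time_s: 15.73
position: [0.5532, -0.0272, 0.0282]
tool_rot: [[-0.002, -0.075, -0.997], [0.0, -0.997, 0.075], [-1.0, -0.0, 0.002]]
ft_force: [-4.0, -0.5, 2.6]
grip_width: 0.0003
[  8.41023718 -30.37030345] [ 0.55322605 -0.02722605  0.02817367] [-3.99949936 -0.53911545  2.56159592]
```

```bash
python3 -m pendant '{"travel":[[-1,0.1,0.5],[-3,0.2,0],[-6,0.5,0],[-6,-10,20],[-8,-30,35],[-8,-30,35],[-8,-30,35],[-8,-16,11],[0,0,0],[0,0,0]],"delta_rot":[[0,0,0],[0,0,0],[0,0,0],[0,0,0],[0,0,0],[0,0,0],[0,0,0],[0,0,0],[0,0,0],[0,0,0]]}'
python3 - <<'E'
from h import *
m,im=snap('wrist','w9.png'); o=meas('w9.png')
print('line',len(o['line']),np.median(o['line'],0),o['line'][::6].tolist());e=o['edge'];print('edge',len(e),np.median(e,0),e[::12].tolist())
cv2.imwrite('pics/w9x.png',cv2.resize(im[0:200,100:400],None,fx=2.6,fy=2.6,interpolation=cv2.INTER_CUBIC)[:,:,::-1])
E
```

```text
time_s: 16.57
position: [0.5081, -0.133, 0.1535]
tool_rot: [[0.001, -0.077, -0.997], [-0.0, -0.997, 0.077], [-1.0, 0.0, -0.001]]
ft_force: [-0.2, 0.3, -0.1]
grip_width: -0.0
line 29 [  36.75 -145.9 ] [[48.39, -145.87], [43.44, -145.87], [38.43, -145.9], [33.37, -145.92], [28.24, -145.9]]
edge 83 [  -8.16 -148.93] [[72.55, -148.86], [62.71, -148.86], [8.05, -148.97], [-3.33, -148.92], [-15.0, -148.87], [-26.96, -148.96], [-39.22, -148.98]]
```

View pics/w9x.png

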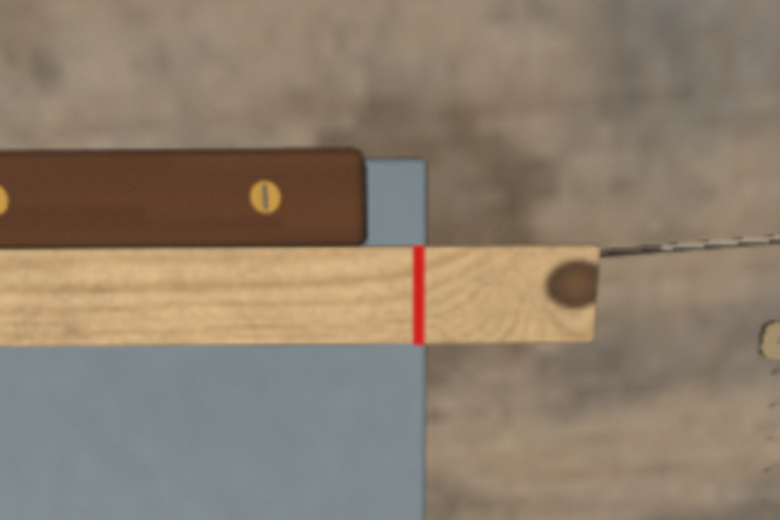

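The strip is flush with no gap. The line is at −145.9 and the edge at −148.9, so it needs 3.0 mm more along the fence.

```bash
python3 -m pendant '{"travel":[[11,37,0],[11,37,0],[11,37,0],[11,37,0],[11,37,0],[10,37,0],[10,36,0],[10,36,0],[0,0,-38],[0,0,-38],[0,0,-25],[0,0,-15],[0,0,-7],[0,0,-2],[0,0,0],[0,0,0],[-0.4,-5,0],[-0.4,-5,0],[0,0,0],[0,0,0]],"delta_rot":[[0,0,0],[0,0,0],[0,0,0],[0,0,0],[0,0,0],[0,0,0],[0,0,0],[0,0,0],[0,0,0],[0,0,0],[0,0,0],[0,0,0],[0,0,0],[0,0,0],[0,0,0],[0,0,0],[0,0,0],[0,0,0],[0,0,0],[0,0,0]]}'
python3 - <<'E'
from h import *
o=env.observe();b=np.load('b.npy');print(rel(b,o['position'][:2]),o['position'],o['ft_force'])
E
```

```text
time_s: 18.28
position: [0.5928, 0.1508, 0.0288]
tool_rot: [[0.001, -0.076, -0.997], [0.0, -0.997, 0.076], [-1.0, -0.0, -0.001]]
ft_force: [-0.7, -0.2, -1.0]
grip_width: 0.0004
[ 35.23125046 150.0509346 ] [0.59284026 0.15082423 0.02881665] [-0.70548542 -0.21910216 -0.9693281 ]
```

Now 13.0 mm further to y=137.0.

```bash
python3 -m pendant '{"travel":[[-0.3,-4,0],[-0.2,-3,0],[-0.1,-2,0],[-0.1,-1,0],[-0.1,-1,0],[-0.1,-1,0],[-0.1,-0.7,0],[0,0,0],[0,0,0]],"delta_rot":[[0,0,0],[0,0,0],[0,0,0],[0,0,0],[0,0,0],[0,0,0],[0,0,0],[0,0,0],[0,0,0]]}'
python3 - <<'E'
from h import *
o=env.observe();b=np.load('b.npy');print(rel(b,o['position'][:2]),o['position'],o['ft_force'])
E
```

```text
time_s: 19.03
position: [0.5916, 0.1387, 0.0283]
tool_rot: [[-0.0, -0.075, -0.997], [-0.0, -0.997, 0.075], [-1.0, 0.0, 0.0]]
ft_force: [-0.2, -0.8, 0.0]
grip_width: -0.0002
[ 34.90477282 137.82820322] [0.59164331 0.13865587 0.02828448] [-0.17394396 -0.81447517  0.02713136]
```

```bash
python3 -m pendant '{"travel":[[0,-0.4,0],[-0.1,-0.3,0],[0,0,0],[0,0,0],[0.1,2,0],[0.2,4,0],[0.4,5,10],[0,0,30],[0,0,40],[0,0,40],[-11,-37,5],[-11,-37,0],[-11,-37,0],[-11,-37,0],[-10,-37,0],[-10,-36,0],[-10,-36,0],[-10,-36,0],[0,0,0],[0,0,0]],"delta_rot":[[0,0,0],[0,0,0],[0,0,0],[0,0,0],[0,0,0],[0,0,0],[0,0,0],[0,0,0],[0,0,0],[0,0,0],[0,0,0],[0,0,0],[0,0,0],[0,0,0],[0,0,0],[0,0,0],[0,0,0],[0,0,0],[0,0,0],[0,0,0]]}'
python3 - <<'E'
from h import *
m,im=snap('wrist','w10.png'); o=meas('w10.png')
print('line',len(o['line']),np.median(o['line'],0),o['line'][::6].tolist());e=o['edge'];print('edge',len(e),np.median(e,0),e[::12].tolist())
cv2.imwrite('pics/w10x.png',cv2.resize(im[0:200,100:400],None,fx=2.6,fy=2.6,interpolation=cv2.INTER_CUBIC)[:,:,::-1])
E
```

```text
time_s: 20.7
position: [0.5081, -0.1453, 0.154]
tool_rot: [[0.001, -0.078, -0.997], [-0.0, -0.997, 0.078], [-1.0, 0.0, -0.001]]
ft_force: [0.4, -0.2, 1.1]
grip_width: -0.0001
line 29 [  36.81 -148.51] [[48.49, -148.39], [43.52, -148.38], [38.5, -148.58], [33.41, -148.53], [28.27, -148.51]]
edge 83 [  -8.3  -149.03] [[72.71, -148.94], [62.84, -148.94], [7.97, -149.03], [-3.46, -148.99], [-15.17, -149.04], [-27.17, -149.07], [-39.49, -149.06]]
```

View pics/w10x.png

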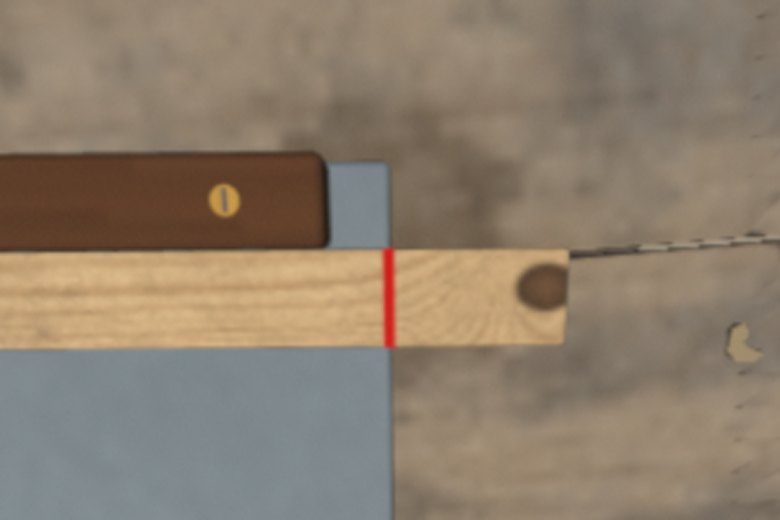

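The line is now 0.5 mm from the edge's centre (the line itself is 4 mm wide). One last check of squareness and of the other objects from the side camera.

```bash
python3 - <<'E'
from h import *
b=np.load('b.npy');m=np.load('pics/w10.png.npy',allow_pickle=True).item()
q=lambda u,v,z:rel(b,pt(m,(u+.5)/2.6-.5+100,(v+.5)/2.6-.5,z)).round(2)
for n,u,v,z in [('near L',5,349.5,.032),('near R',563,345,.032),('far L',5,252,.032),('far R',566,250,.032),('fence top L',5,250,.048),('fence top R',300,247.5,.048)]: print(n,q(u,v,z))
m,im=snap('side','s11.png');a=cv2.imread('pics/side0.png');c=cv2.imread('pics/s11.png')
d=(cv2.absdiff(a,c).max(2)>25).astype(np.uint8)
n,l,st,ce=cv2.connectedComponentsWithStats(cv2.dilate(d,np.ones((3,3))));print(st[1:][st[1:,4]>15].tolist())
cv2.imwrite('pics/s11x.png',cv2.resize(c[70:270,180:330],None,fx=3,fy=3,interpolation=cv2.INTER_CUBIC))
E
```

```text
near L [ 20.37 -16.88]
near R [  20.56 -207.91]
far L [ 52.14 -21.95]
far R [  51.49 -207.11]
fence top L [ 52.55 -29.83]
fence top R [  52.66 -121.27]
[[260, 0, 34, 46, 934], [222, 0, 204, 208, 19409], [220, 162, 64, 108, 2050]]
```

View pics/s11x.png

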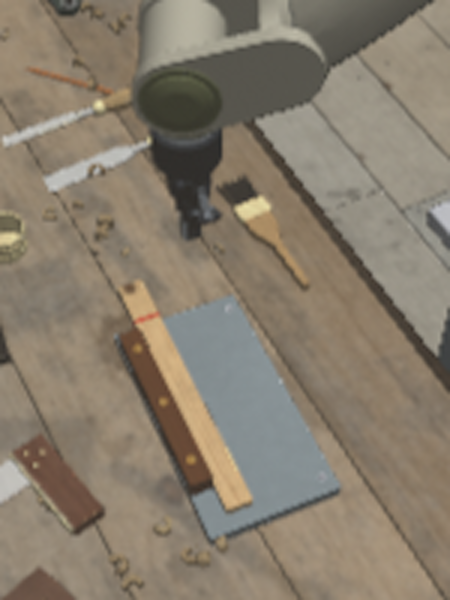

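The side view shows the strip flush along the fence, its red line over the right-hand edge at (147,317). The only changes from the first picture are the arm and the strip.

```bash
python3 -c "from rig import close_job; print(close_job())"
```

```text
the job is handed in; nothing more can be done
None
```

The strip lies flat along the fence with its red line over the board's right-hand edge, and the job is handed in at about 21 s of the 45 s allowed. I pushed it with closed fingertips only: first against the fence from its near side, then along the fence from its left end.

**Last checks:**
- **Red line:** the wrist camera, from straight above, put the line's centre about 0.5 mm on the board side of the edge. The line is 4 mm wide, and I left that difference uncorrected.
- **Fence:** the strip's far side measured 51.5–52.1 mm against the fence face at 52 mm, with no visible gap and square to about 0.2 degrees.
- **Other objects:** comparing the side camera's first and last pictures showed changes only at the arm and the strip. Objects hidden behind the arm were not checked.

**What went wrong on the way:** my first push from the left end, with the tip at about 25 mm height, pressed lightly on the strip (about 5 N). Retracting then dragged the strip back about 8 mm and opened a gap of 1–2 mm at the fence. I repeated the pushes at about 28 mm height, and the pictures showed no more dragging.

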